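Centre a density bottle on the balance pan and tare it

TASK

The empty glass density bottle was set down off-centre on the balance's small round pan. With your fingertips, and without gripping, lifting or tipping it, nudge it gently by its round body until its foot stands inside the ring marked in the middle of the pan. Take your fingers away, and only then press the wide blue tare key right down and let it up; leave the red power key and everything else on the bench as they are.

Things in the scene. Friction and masses are not known exactly. Their poses are not given: they have to be found in the camera images.
- density_bottle: empty glass density bottle with a frosted stopper, loose on the pan, 76 mm tall, about 55 g. Flat foot 32 mm wide, a ball-shaped body 50 mm wide, a neck 17 to 20 mm wide from 50 mm up, stopper 17 mm wide. It slides easily on the pan (friction about 0.3) when pushed at the ball's widest level, but tips when pushed at the neck and shoots off when struck. Origin: centre of the foot's underside; z up.
- bottle_ball (a point): centre of the bottle's ball-shaped body (radius 25 mm), 27 mm above the foot's underside: the height at which to push.
- pan_middle (a point): middle of the upper face of the balance's round steel pan: 90 mm across, no rim, 76 mm above the bench and 20 mm above the housing. Dark rings 44 mm and 70 mm across are marked round its middle; centred, the bottle's foot has 6 mm to spare all round inside the smaller. x points to the balance's back, y to its left, z up. The pan does not turn or sink.
- balance: white laboratory balance, fixed to the bench. Origin on the bench under the pan's middle; x to its back (keys at the -x side, near the robot), y to its left. Housing 196 mm wide, from 95 mm behind to 85 mm before the pan's middle, its top 56 mm above the bench; before it a console slopes down at 12 degrees until 178 mm before the pan's middle, with a display and the keys.
- tare_key (a joint): travel of the wide blue tare key: 0 when up, 0.0035 m when right down. A spring (about 1 N at first, 4 N when right down) lifts it again.
- tare_key_top (a point): centre of the upper face of the blue tare key, which is 24 mm (along the balance's x) by 62 mm (along y). The face slopes 12 degrees down towards the front; pressing straight down works.
- power_key (a joint): travel of the small red power key (24 x 22 mm) at the left end of the same console, 112 mm to the left of the tare key: 0 when up, 0.0035 m when right down. Not to be pressed.
- beaker: empty clear glass beaker, 60 mm wide, 62 mm tall, on the bench beside the balance. Bystander; origin at the centre of its underside.
- check_weight: polished steel 100 g check weight with a knob, 26 mm wide, 44 mm tall, on the bench on the other side of the balance. Bystander; origin at the centre of its underside.
- tablet_jar: white tablet jar with a screw cap, 48 mm wide, 62 mm tall. Bystander; origin at the centre of its underside.
- amber_bottle: brown glass bottle with a black cap, 54 mm wide, 95 mm tall. Bystander; origin at the centre of its underside.
- tablet_carton: white flat carton, 60 x 100 x 24 mm. Bystander; origin at the centre of its underside.
- mouse: pale computer mouse, 100 x 58 x 26 mm. Bystander; origin at the centre of its underside.
- pipette: white hand pipette lying on its side, 260 mm long, 22 mm high; origin under the handle half, tip along its +x. Bystander.
Things that resemble listed ones, but are neither listed nor needed, are in the scene too. Leave any green or purple look-alike of the density_bottle alone.

How it is judged:
By the outcome, as a careful person would: the job done as asked, in the order asked, and still so for the second after the job is handed in, with the robot touching nothing.
It also fails if it takes over 48 s, if anything falls off the work surface, if the arm or the gripper's body presses on something with over 40 N, if the wrist force passes 120 N, or if a joint passes its speed limit or range.

ROBOT

A 7-joint arm with a two-finger parallel gripper is mounted at the origin on the work surface. World frame = base frame: x ahead of the robot, y to its left, z up, the work surface at z = 0. Lengths are in mm, angles in rad, forces in N, time in s.
With the tool pointing down it reaches from about 400 to 875 mm from the base axis. Payload 6.5 kg.
Tool frame: the origin (TCP) lies at the very end of the fingers, on their centre line; the grasp point (between the pads) lies 19 mm behind it; z points along the fingers, x is the direction in which the jaws open and shut, and the axes are right-handed (so a half turn about z gives the same grasp; the last joint's range is limited). The gripper opens to 88 mm and grips with 3 to 60 N. Pads are 18 mm wide; open, the fingers measure 123 mm over their backs; the gripper's body (75 mm by 187 mm) begins 45 mm behind the grasp point.
Start: joints at [1.194, 0.536, -0.004, 1.538, 0.003, 1.067, -0.071], TCP at [198.778, -618.852, 214.216] pointing down, gripper open.
Joint ranges: [-2.7, 2.7], [-0.37, 2.16], [-1.27, 1.26], [0.24, 2.4], [-1.31, 4.45], [0.19, 1.91], [-2.76, 2.76]. Speed limits (rad/s): [2.39, 2.39, 3.14, 3.14, 3.14, 3.14, 3.14].

INTERFACE

Orientations are given as a unit quaternion [x, y, z, w].
In Python, from station import * gives the robot as it stands.
- The arm moves only by the shell command python3 -m crank 'ROWS'. ROWS is JSON, a list of rows, each a list of 3 entries, a list of its own where there are three numbers: the shift along the tool's x, y, z in cm, then the turn about the tool's z in degrees, then the opening, from 0 (shut) to 1 (fully open). A call has 1 to 20 rows; each row shifts and turns the pose as measured when the row begins, along the tool's axes as they then stand; what a row does not reach is not made up. A row lasts 1/8 s, in which the tool goes at most 62.5 mm and 10.7 degrees, less where a joint would pass 70% of its speed; a pose out of reach is approached as far as the arm can. A call with a gripper value outside its range is refused whole. The fingers move at their own pace and stop on an object; the grip force is fixed at half the most. Time passes only in rows, so rows that do not move let the fingers close. It gives the time, the measured TCP pose, the force and the opening at its end, in the units of the state.
- state(): the state, without advancing time (a new reading comes with each control period).
- camera(name): name is "scene" or "top"; returns a dict with "image" (400x640x3 uint8, blue, green, red), "camera_matrix" (3x3 intrinsics, pixels), "R" (3x3) and "t" (3): a world point X has camera coordinates R X + t. Camera axes: x right, y down, z forward; pixel columns grow to the right and rows downward; lengths in mm; the calibration is good to about 2 mm. A picture is of the moment at which its call begins. There is no depth.
- finish_job(): hands the job in, once; it reports no verdict.
The state is a dict: "t": time; "qpos": joint angles; "dq": joint speeds; "effort": joint torques, N m; "ee_pos": TCP position; "tool_rot": TCP orientation; "force": force on the tool from outside, world axes, zero at the start; "torque": the same for the moment, N m; "width": finger opening in mm.
Only numpy, scipy, OpenCV 4.12 (cv2) and the standard library are available. Lean on these libraries where they do the work, as an engineer would, in place of code of your own. Each camera call takes 0.05 s, during which the arm holds its last target.

## Working session

There is one attempt and no reset: what is moved stays moved. The work goes in short steps, Python scripts to look and compute and a shell command to move; the robot and the scene stay as the last step left them, time stands still between calls to the robot, and variables do not carry over. Pictures are saved under pics/ and viewed, and the job is handed in when it is done.

```bash
mkdir -p pics; ls; cat > h.py <<'E'
from station import *
import numpy as np, cv2
from scipy.spatial.transform import Rotation as Ro
def snap(n,fn,crop=None,s=1):
    c=camera(n); im=c["image"]
    np.savez('pics/%s.npz'%fn,**{k:np.array(c[k]) for k in c})
    if crop: x0,y0,x1,y1=crop; im=im[y0:y1,x0:x1]
    im=cv2.resize(np.ascontiguousarray(im),None,fx=s,fy=s,interpolation=cv2.INTER_CUBIC)
    cv2.imwrite('pics/%s.png'%fn,im); return c
def ray(c,u,v,z):
    K,R,t=[np.array(c[k],float) for k in("camera_matrix","R","t")]
    d=R.T@np.linalg.solve(K,[u,v,1]); o=-R.T@t.ravel()
    return o+d*(z-o[2])/d[2]
def proj(c,X):
    K,R,t=[np.array(c[k],float) for k in("camera_matrix","R","t")]
    p=K@(R@np.array(X,float)+t.ravel()); return p[:2]/p[2]
E
python3 - <<'E'
from h import *
s=state(); print({k:s[k] for k in('t','ee_pos','tool_rot','force','width')})
snap('top','t0');snap('scene','s0')
E
```

```text
pics
{'t': 0.0, 'ee_pos': array([ 198.54759855, -618.26473946,  213.36899752]), 'tool_rot': array([ 8.08034254e-01, -5.89134907e-01, -7.21653563e-04, -4.31277601e-04]), 'force': array([-0.32112516,  0.02758544,  0.32775564]), 'width': 88.11193958525459}
```

View pics/t0.png

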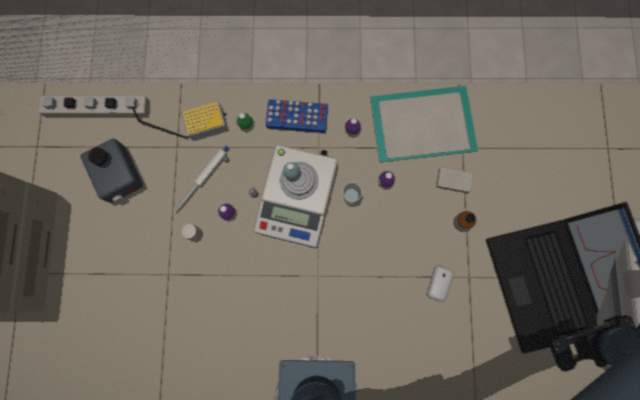

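View pics/s0.png

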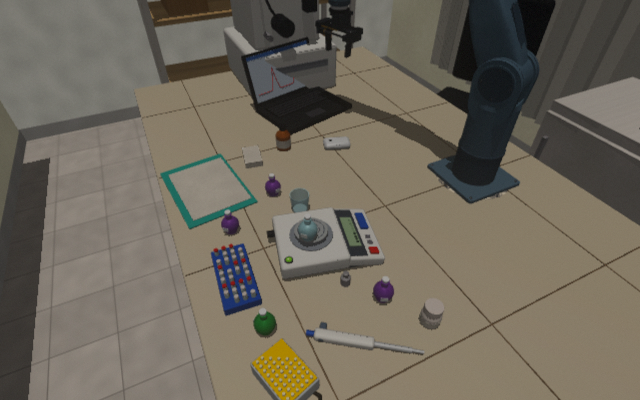

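```bash
python3 - <<'E'
import cv2
a=cv2.imread('pics/t0.png')[135:255,240:360];cv2.imwrite('pics/t0c.png',cv2.resize(a,None,fx=5,fy=5,interpolation=cv2.INTER_CUBIC))
a=cv2.imread('pics/s0.png')[180:280,260:400];cv2.imwrite('pics/s0c.png',cv2.resize(a,None,fx=5,fy=5,interpolation=cv2.INTER_CUBIC))
E
```

```text
(no output)
```

View pics/t0c.png

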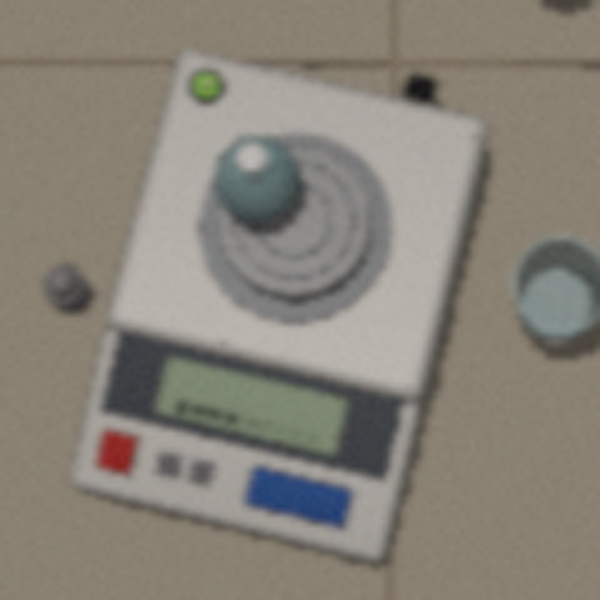

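View pics/s0c.png

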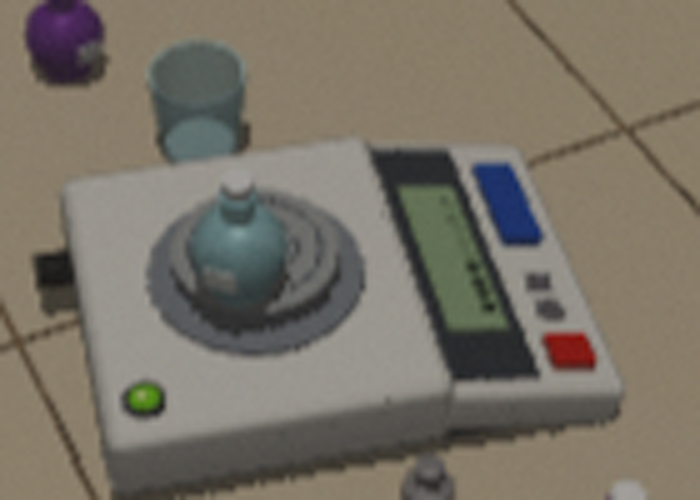

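```bash
cat > fit.py <<'E'
from h import *
from scipy.optimize import least_squares
T=dict(np.load('pics/t0.npz'));S=dict(np.load('pics/s0.npz'))
for n,c in(('T',T),('S',S)): print(n,(-c['R'].T@c['t'].ravel()).round())
# pixels (full img)
t=lambda u,v:(240+u/5,135+v/5); s=lambda u,v:(260+u/5,180+v/5)
panT=t(293,216); panS=s(254,262)
p=ray(T,*panT,76);q=ray(S,*panS,76);print('pan',p,q)
kT=t(299,497);rT=t(117,452);kS=s(508,203);rS=s(570,350)
for z in (36,40,44,48): print(z,ray(T,*kT,z),ray(S,*kS,z),ray(T,*rT,z),ray(S,*rS,z))
for n,c,pts in(('T',T,[t(185,55),t(487,125)]),('S',S,[s(68,185),s(110,450)])):
    print(n,[ray(c,*x,56).round(1) for x in pts])
print('ball',ray(T,*t(258,181),103),ray(S,*s(238,252),103))
print('stopper top',ray(T,*t(252,155),150),ray(S,*s(238,182),150))
E
python3 fit.py
```

```text
T [ 302.  -18. 1433.]
S [915. 697. 809.]
pan [631.99134712  58.08617012  76.        ] [636.41447817  67.15419795  76.        ]
36 [470.40953483  53.9644432   36.        ] [471.08273166  54.06602444  36.        ] [496.51938098 162.98356492  36.        ] [497.34350627 163.12301519  36.        ]
40 [469.92881874  53.75795274  40.        ] [473.37744792  57.38949497  40.        ] [495.96391659 162.46497024  40.        ] [499.5023906  165.88239642  40.        ]
44 [469.44810264  53.55146229  44.        ] [475.67216419  60.7129655   44.        ] [495.4084522  161.94637556  44.        ] [501.66127492 168.64177765  44.        ]
48 [468.96738654  53.34497183  48.        ] [477.96688045  64.03643603  48.        ] [494.85298781 161.42778087  48.        ] [503.82015925 171.40115887  48.        ]
T [array([737. , 126.5,  56. ]), array([693.8, -56.7,  56. ])]
S [array([698.3, -49.3,  56. ]), array([745.3, 133.7,  56. ])]
ball [646.19107087  77.2210351  103.        ] [651.08093976  80.48314291 103.        ]
stopper top [649.05665912  77.50716563 150.        ] [648.99784554  78.28003422 150.        ]
```

```bash
cat > ov.py <<'E'
from h import *
import sys
def overlay(c,box,s,pan,yaw,bot,fn):
    im=c['image'];x0,y0,x1,y1=box
    a=cv2.resize(np.ascontiguousarray(im[y0:y1,x0:x1]),None,fx=s,fy=s,interpolation=cv2.INTER_CUBIC)
    b=a.copy()
    def poly(P,col):
        q=np.array([(proj(c,X)+.5-[x0,y0])*s for X in P]); cv2.polylines(b,[q.round().astype(int)],True,col,1,cv2.LINE_AA)
    th=np.linspace(0,2*np.pi,60)
    circ=lambda x,y,z,r:[(x+r*np.cos(k),y+r*np.sin(k),z) for k in th]
    for r in(45,35,22): poly(circ(*pan,76,r),(0,0,255))
    R=Ro.from_euler('z',yaw,degrees=True).as_matrix()
    W=lambda x,y,z:(R@[x,y,0])+[pan[0],pan[1],z]
    poly([W(95,98,56),W(95,-98,56),W(-85,-98,56),W(-85,98,56)],(0,255,0))
    if bot is not None:
        # ball silhouette
        C=np.array([*bot,103.]);o=-c['R'].T@c['t'].ravel();d=(C-o)/np.linalg.norm(C-o)
        u=np.cross(d,[0,0,1]);u/=np.linalg.norm(u);v=np.cross(d,u)
        poly([C+25*(u*np.cos(k)+v*np.sin(k)) for k in th],(255,0,255))
        poly(circ(*bot,152,8.5),(0,255,255)); poly(circ(*bot,76,16),(255,255,0))
    cv2.imwrite(fn,np.hstack([a,b]))
if __name__=='__main__':
    n=sys.argv[1]; v=list(map(float,sys.argv[2:7]))
    T=dict(np.load(f'pics/t{n}.npz'));S=dict(np.load(f'pics/s{n}.npz'))
    overlay(T,(270,145,330,205),6.6,v[:2],v[2],v[3:],f'pics/ot{n}.png')
    overlay(S,(280,200,340,265),6.6,v[:2],v[2],v[3:],f'pics/os{n}.png')
E
python3 ov.py 0 632 60 -13.4 648 78
```

```text
(no output)
```

View pics/ot0.png

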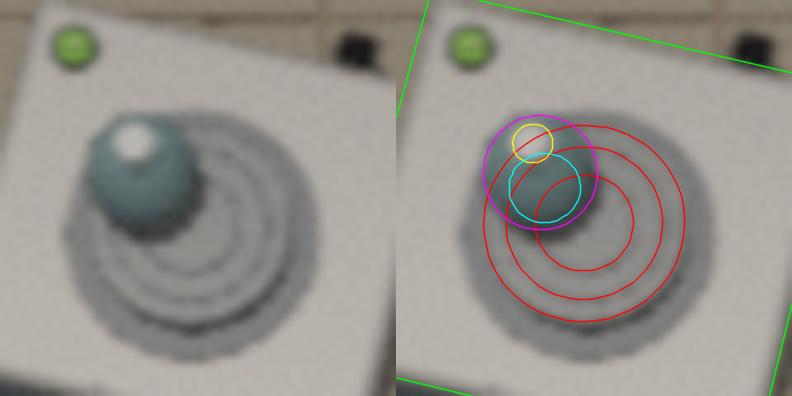

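View pics/os0.png

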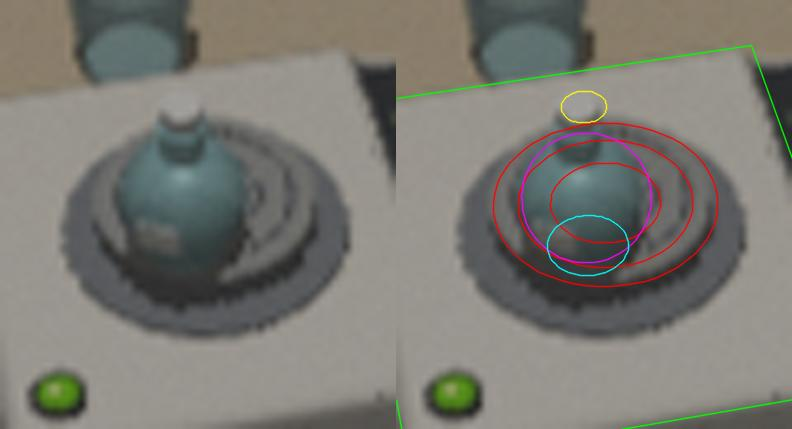

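```bash
cat > go.py <<'E'
from h import *
import sys
# target x y z  [tool-y heading deg]
s=state();p=np.array(s['ee_pos']);R=Ro.from_quat(s['tool_rot']).as_matrix()
v=[float(a) for a in sys.argv[1:]]
d=R.T@(np.array(v[:3])-p)/10
h=np.degrees(np.arctan2(R[1,1],R[0,1]))
print('t',round(s['t'],2),'p',p.round(1),'head',round(h,1),'F',np.round(s['force'],2),'w',round(s['width'],1),'d_cm',d.round(2),'turn',round((h-v[3]+180)%360-180,1) if len(v)>3 else '')
E
python3 -m crank '[[[0,0,-5],0,0.27],[[0,0,-5],0,0.27]]'; python3 go.py 687 117 220 -134
```

```text
t: 0.35
ee_pos: [197.6, -615.4, 310.1]
tool_rot: [0.808, -0.589, -0.005, -0.003]
force: [0.1, -0.8, 0.9]
width: 70.3
t 0.35 p [ 197.6 -615.4  310.1] head -162.2 F [ 0.07 -0.77  0.86] w 70.3 d_cm [-54.63 -69.02   9.65] turn -28.2
```

```bash
python3 -m crank '[[[-3.5,-4.4,0],0,0.27],[[-3.5,-4.4,0],0,0.27],[[-3.5,-4.4,0],0,0.27],[[-3.5,-4.4,0],0,0.27],[[-3.5,-4.4,0],0,0.27],[[-3.5,-4.4,0],0,0.27],[[-3.5,-4.4,0],0,0.27],[[-3.5,-4.4,0],0,0.27],[[-3.5,-4.4,0],0,0.27],[[-3.5,-4.4,0],0,0.27]]'; python3 go.py 687 117 220 -134
```

```text
t: 1.6
ee_pos: [516.0, -139.5, 313.4]
tool_rot: [0.805, -0.593, -0.003, -0.0]
force: [1.2, 0.0, 0.8]
width: 23.8
t 1.6 p [ 516.  -139.5  313.4] head -162.8 F [1.23 0.03 0.77] w 23.8 d_cm [-19.37 -23.97   9.36] turn -28.8
```

```bash
python3 -m crank '[[[-3.8,-4.8,0],0,0.27],[[-3.8,-4.8,0],0,0.27],[[-3.8,-4.8,0],0,0.27],[[-3.8,-4.8,0],0,0.27],[[-2,-2.4,2],0,0.27],[[0,0,3],-9.6,0.27],[[0,0,2],-9.6,0.27],[[0,0,1],-9.6,0.27],[[0,0,0],0,0.27]]'; python3 go.py 687 117 200 -134
```

```text
t: 2.72
ee_pos: [673.0, 102.4, 225.7]
tool_rot: [0.931, -0.365, -0.007, -0.001]
force: [0.5, 0.2, 1.0]
width: 23.6
t 2.73 p [673.  102.4 225.7] head -132.8 F [0.48 0.16 0.99] w 23.6 d_cm [ 0.07 -2.04  2.56] turn 1.2
```

```bash
python3 -m crank '[[[0,-1.5,1],1,0.27],[[0,-1,1],0,0.27],[[0,0,0.5],0,0.27],[[0,0,0],0,0.27]]'; python3 go.py 690 120 150 -134; python3 -c "
from h import *
snap('top','t1',(240,105,360,225),5);snap('scene','s1',(240,140,380,260),5)"
```

```text
t: 3.22
ee_pos: [691.7, 122.7, 199.6]
tool_rot: [0.926, -0.377, -0.006, -0.001]
force: [0.3, 1.0, 0.8]
width: 23.8
t 3.23 p [691.7 122.7 199.6] head -134.2 F [0.27 1.   0.81] w 23.8 d_cm [0.13 0.29 4.96] turn -0.2
```

View pics/t1.png

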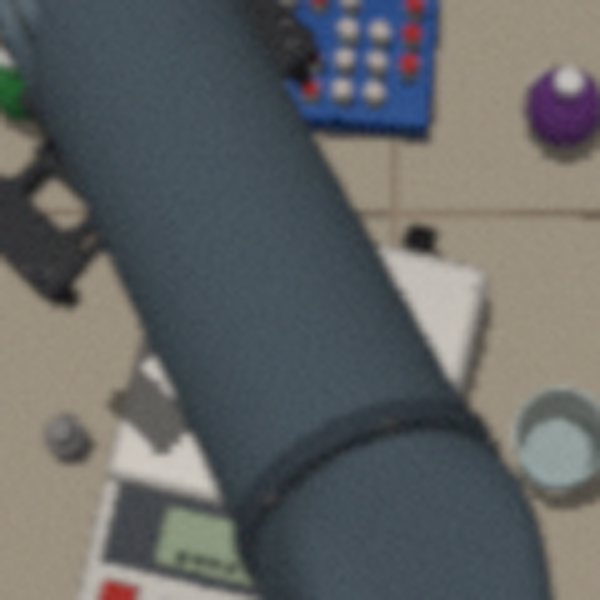

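View pics/s1.png

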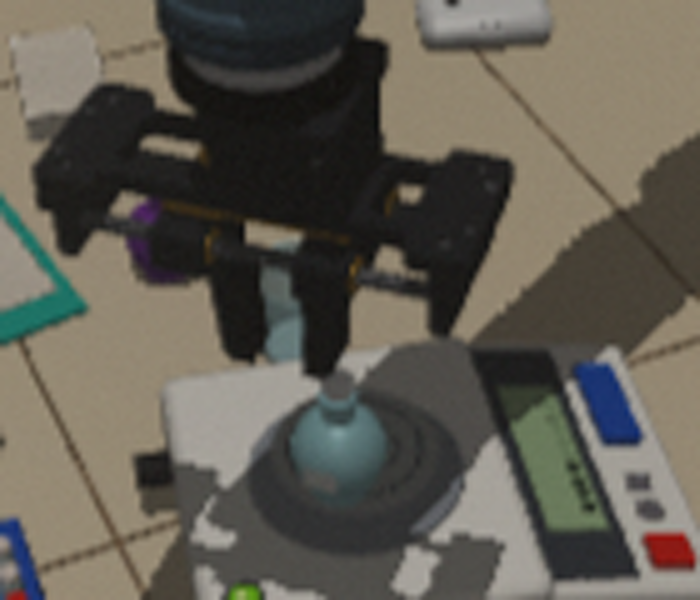

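```bash
python3 - <<'E'
from h import *
S=dict(np.load('pics/s1.npz'));s=state();R=Ro.from_quat(s['tool_rot']).as_matrix()
for dx,dy in((0,0),(12,9),(12,-9),(-12,9),(-12,-9),(29,-9),(-29,-9)):
    X=s['ee_pos']+R@[dx,dy,0];print(dx,dy,((proj(S,X)-[240,140])*5).round())
E
python3 ov.py 0 630 59 -13.4 649.5 78
```

```text
0 0 [290. 393.]
12 9 [273. 375.]
12 -9 [258. 401.]
-12 9 [322. 386.]
-12 -9 [308. 413.]
29 -9 [223. 393.]
-29 -9 [344. 421.]
```

View pics/ot0.png

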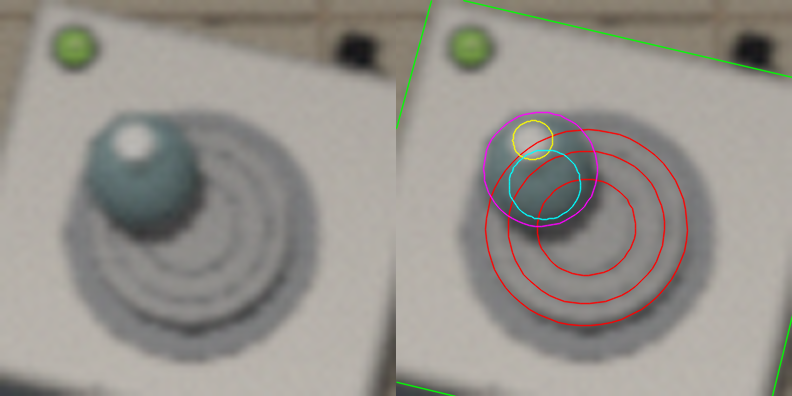

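View pics/os0.png

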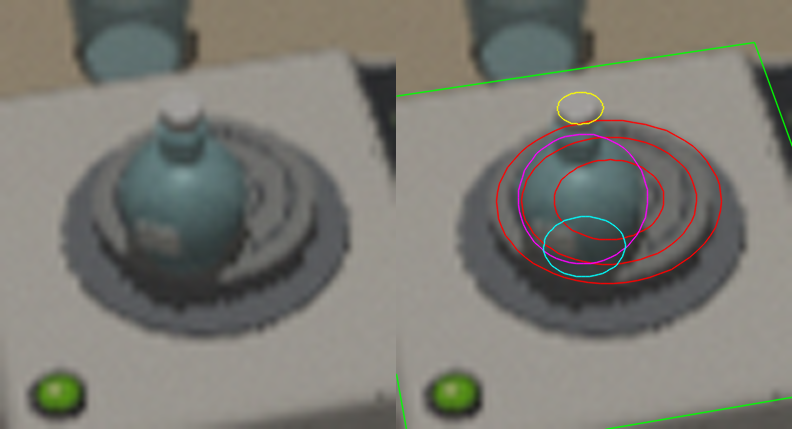

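```bash
python3 - <<'E'
from h import *
S=dict(np.load('pics/s1.npz'));s=state();R=Ro.from_quat(s['tool_rot']).as_matrix()
x0,y0=265,170;k=9
a=S['image'][y0:y0+55,x0:x0+70];a=cv2.resize(a,None,fx=k,fy=k,interpolation=cv2.INTER_CUBIC);a=np.clip(a.astype(float)*1.6,0,255).astype('uint8')
for g in(-12,12):
  for w in(0,17.5*np.sign(g)):
    for dy in(-9,9):
      for dz in(0,-20):
        q=(proj(S,s['ee_pos']+R@[g+w,dy,dz])+.5-[x0,y0])*k
        cv2.circle(a,tuple(int(v) for v in q),3,(0,0,255) if dz==0 else (0,255,0),-1)
cv2.imwrite('pics/s1e.png',a)
E
```

```text
(no output)
```

View pics/s1e.png

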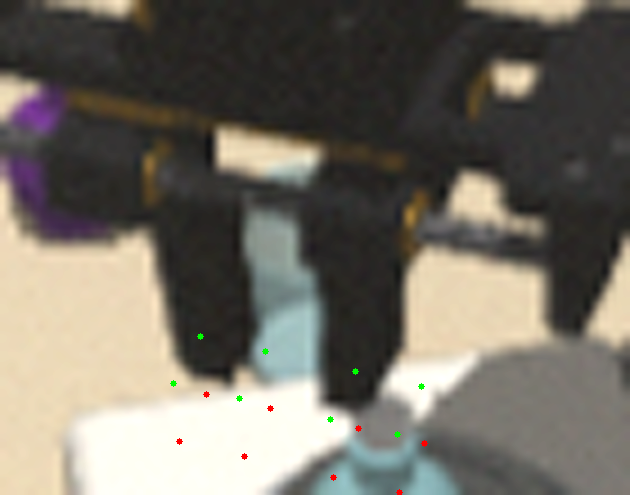

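```bash
python3 - <<'E'
from h import *
R=Ro.from_quat([8.08034254e-01, -5.89134907e-01, -7.21653563e-04, -4.31277601e-04]).as_matrix();p=np.array([198.5,-618.3,213.4])
for n,(x0,y0,w,h) in dict(s0=(310,5,60,60),t0=(540,310,100,80)).items():
  S=dict(np.load(f'pics/{n}.npz'));k=600//w
  a=S['image'][y0:y0+h,x0:x0+w];a=cv2.resize(a,None,fx=k,fy=k,interpolation=cv2.INTER_CUBIC);a=np.clip(a.astype(float)*2,0,255).astype('uint8')
  for g in(-44,44):
   for w_ in(0,17.5*np.sign(g)):
    for dy in(-9,9):
      for dz in(0,-20):
        q=(proj(S,p+R@[g+w_,dy,dz])+.5-[x0,y0])*k
        cv2.circle(a,tuple(int(v) for v in q),3,(0,0,255) if dz==0 else (0,255,0),-1)
  cv2.imwrite(f'pics/{n}f.png',a)
E
```

```text
(no output)
```

View pics/s0f.png

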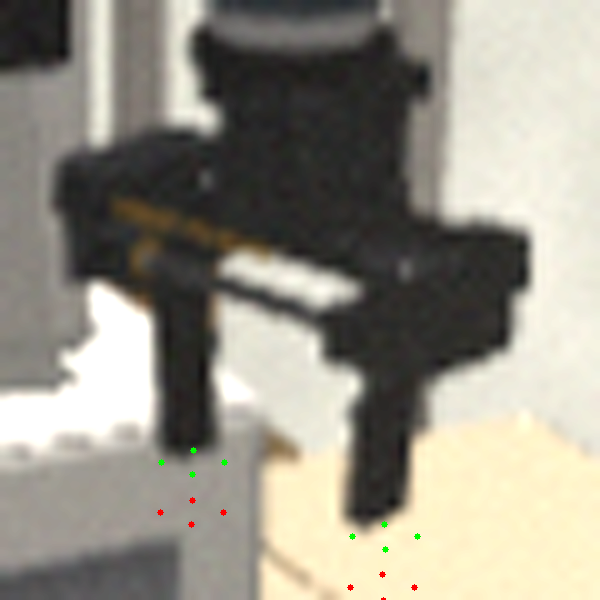

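View pics/t0f.png

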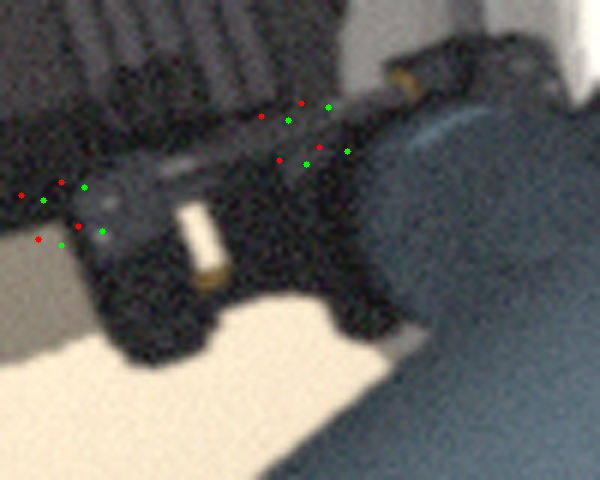

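```bash
python3 - <<'E'
from h import *
R=Ro.from_quat([8.08034254e-01, -5.89134907e-01, -7.21653563e-04, -4.31277601e-04]).as_matrix();p0=np.array([198.5,-618.3,213.4])
for n,(x0,y0,w,h) in dict(s0=(310,5,60,60),t0=(540,310,100,80)).items():
  S=dict(np.load(f'pics/{n}.npz'));k=600//w;out=[]
  for off in(0,23):
    p=p0+[0,0,off]
    a=S['image'][y0:y0+h,x0:x0+w];a=cv2.resize(a,None,fx=k,fy=k,interpolation=cv2.INTER_CUBIC);a=np.clip(a.astype(float)*2.5,0,255).astype('uint8')
    for dz,col in((-64,(0,255,0)),(-100,(255,0,255))):
      q=[(proj(S,p+R@[sx*93.5,sy*37.5,dz])+.5-[x0,y0])*k for sx,sy in((-1,-1),(1,-1),(1,1),(-1,1))]
      cv2.polylines(a,[np.array(q).astype(int)],True,col,1)
    out.append(a)
  a=np.hstack(out);cv2.imwrite(f'pics/{n}g.png',cv2.resize(a,None,fx=.66,fy=.66))
E
```

```text
(no output)
```

View pics/s0g.png

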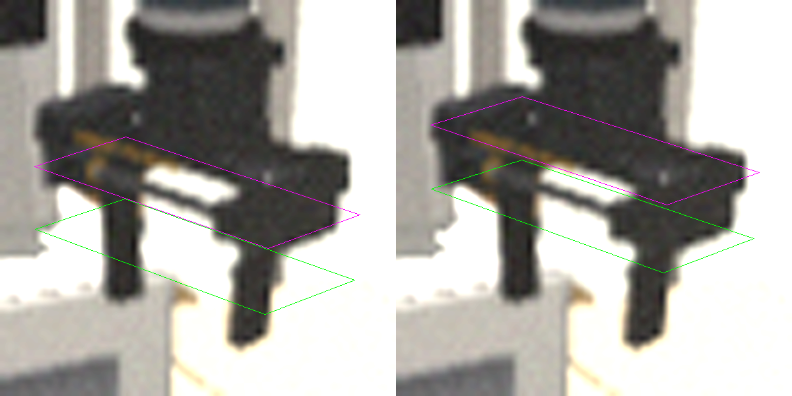

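View pics/t0g.png

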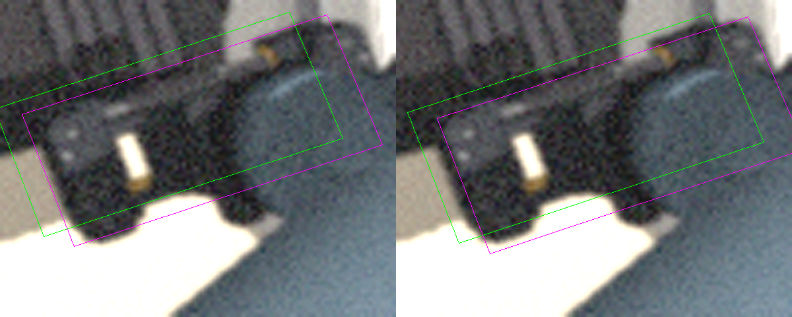

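```bash
python3 - <<'E'
from h import *
T=dict(np.load('pics/t0.npz'));X=ray(T,240+205/5,135+85/5,58);print(X)
s=state();R=Ro.from_quat(s['tool_rot']).as_matrix();print(R.T@(X-s['ee_pos']),R.T@(np.array([649.5,78,150])-s['ee_pos']))
E
```

```text
[717.49617233 113.67770944  58.        ]
[ 26.35619723 -11.89339874 141.88104693] [ 1.42235494 61.35091557 50.37174504]
```

```bash
python3 -m crank '[[[0,-1,-4],0,0.27],[[0,0,-3],0,0.27]]'; python3 go.py 480 -170 120
```

```text
t: 3.58
ee_pos: [698.3, 128.3, 269.9]
tool_rot: [0.926, -0.377, -0.008, 0.0]
force: [0.5, -0.4, 0.5]
width: 23.7
t 3.58 p [698.3 128.3 269.9] head -134.3 F [ 0.52 -0.42  0.5 ] w 23.7 d_cm [ 5.42 36.49 15.16] turn
```

```bash
python3 -m crank '[[[0.8,5.2,0],0,0.27],[[0.8,5.2,0],0,0.27],[[0.8,5.2,0],0,0.27],[[0.8,5.2,0],0,0.27],[[0.8,5.2,0],0,0.27],[[0.8,5.2,0],0,0.27],[[0.6,5,0],0,0.27],[[0,0,5],0,0.27],[[0,0,5],0,0.27],[[0,0,5],0,0.27],[[0,0,4],0,0.27],[[0,0,2],0,0.27],[[0,0,0],0,0.27]]'; python3 go.py 480 -170 10
```

```text
t: 5.2
ee_pos: [481.5, -183.1, 65.8]
tool_rot: [0.924, -0.383, 0.004, -0.0]
force: [-0.3, 0.3, 0.7]
width: 23.9
t 5.2 p [ 481.5 -183.1   65.8] head -135.0 F [-0.3   0.28  0.71] w 23.9 d_cm [-1.08 -0.8   5.58] turn
```

```bash
python3 -m crank '[[[0,0,2],0,0.27],[[0,0,1.3],0,0.27],[[0,0,0.5],0,0.27],[[0,0,0],0,0.27]]'; python3 go.py 480 -170 0; python3 -c "
from h import *
snap('top','t2',(300,190,440,310),5);snap('scene','s2',(300,80,460,200),5)"
```

```text
t: 5.7
ee_pos: [485.3, -184.9, 31.0]
tool_rot: [0.924, -0.383, 0.008, -0.0]
force: [0.3, -0.0, 0.3]
width: 23.7
t 5.7 p [ 485.3 -184.9   31. ] head -135.1 F [ 0.31 -0.01  0.35] w 23.7 d_cm [-1.47 -0.65  3.09] turn
```

View pics/s2.png

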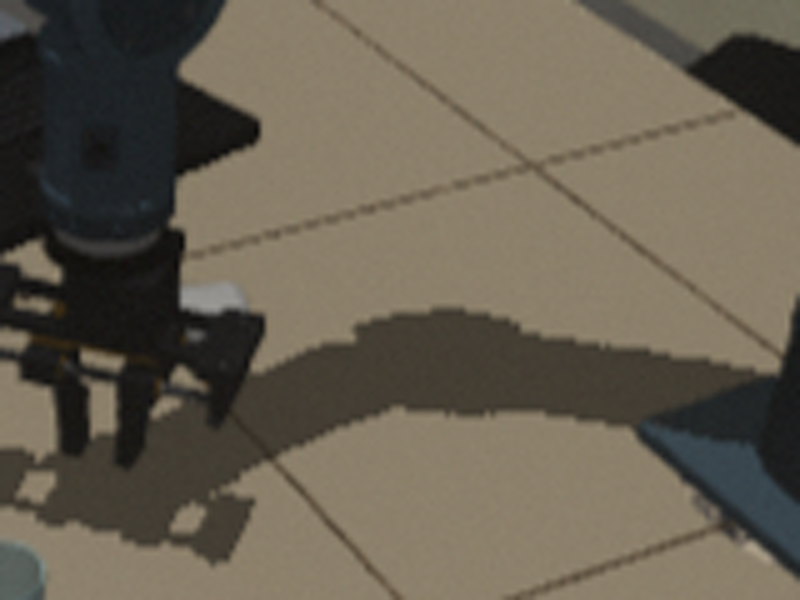

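```bash
python3 -m crank '[[[0,0,1],0,0.27],[[0,0,0.6],0,0.27],[[0,0,0],0,0.27]]'; python3 -m crank '[[[0,0,0.4],0,0.27],[[0,0,0],0,0.27]]';python3 -m crank '[[[0,0,0.4],0,0.27],[[0,0,0],0,0.27]]'
```

```text
t: 6.18
ee_pos: [486.1, -185.1, 14.7]
tool_rot: [0.924, -0.383, 0.009, -0.0]
force: [-0.3, 0.2, -0.1]
width: 23.8
t: 6.42
ee_pos: [486.2, -185.1, 10.4]
tool_rot: [0.924, -0.383, 0.009, -0.0]
force: [0.3, -0.7, 0.5]
width: 23.8
t: 6.68
ee_pos: [486.3, -185.2, 6.2]
tool_rot: [0.923, -0.383, 0.009, -0.0]
force: [-0.0, -0.4, -0.5]
width: 24.2
```

```bash
python3 -m crank '[[[0,0,0.3],0,0.27],[[0,0,0],0,0.27]]';python3 -m crank '[[[0,0,0.2],0,0.27],[[0,0,0],0,0.27]]'; python3 - <<'E'
from h import *
snap('top','t3',(340,220,420,300),7)
S=snap('scene','s3');s=state();R=Ro.from_quat(s['tool_rot']).as_matrix()
x0,y0=285,130;k=8
a=S['image'][y0:y0+60,x0:x0+75];a=cv2.resize(np.ascontiguousarray(a),None,fx=k,fy=k,interpolation=cv2.INTER_CUBIC);a=np.clip(a.astype(float)*1.6,0,255).astype('uint8')
for g in(-12,12):
  for w in(0,17.5*np.sign(g)):
    for dy in(-9,9):
      for dz in(0,-20):
        q=(proj(S,s['ee_pos']+R@[g+w,dy,dz])+.5-[x0,y0])*k
        cv2.circle(a,tuple(int(v) for v in q),3,(0,0,255) if dz==0 else (0,255,0),-1)
cv2.imwrite('pics/s3e.png',a)
E
```

```text
t: 6.92
ee_pos: [486.5, -185.2, 3.1]
tool_rot: [0.924, -0.383, 0.009, -0.0]
force: [0.6, 0.7, 0.2]
width: 23.3
t: 7.18
ee_pos: [486.5, -185.3, 0.9]
tool_rot: [0.924, -0.383, 0.009, -0.0]
force: [-0.4, 0.3, 1.2]
width: 23.6
```

View pics/s3e.png

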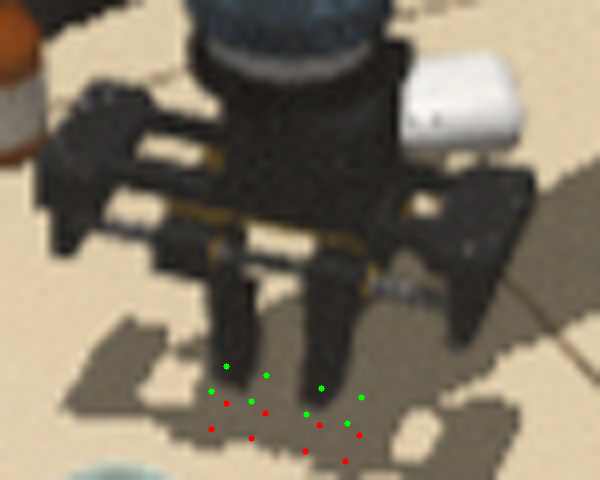

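View pics/t3.png

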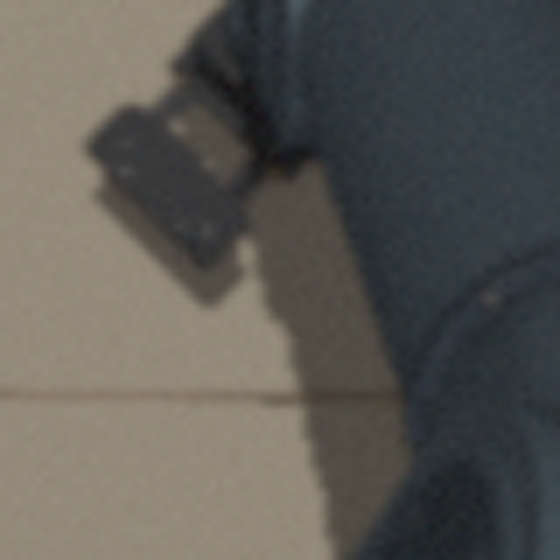

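```bash
for i in 1; do python3 -m crank '[[[0,0,0.3],0,0.27],[[0,0,0],0,0.27]]'; done; python3 -m crank '[[[0,0,0.3],0,0.27],[[0,0,0],0,0.27]]'
```

```text
t: 7.52
ee_pos: [486.8, -185.3, -2.0]
tool_rot: [0.923, -0.384, 0.009, -0.0]
force: [-0.0, -0.3, -0.0]
width: 24.0
t: 7.78
ee_pos: [486.8, -185.4, -5.3]
tool_rot: [0.923, -0.384, 0.009, -0.0]
force: [-0.2, 0.2, 0.5]
width: 23.7
```

```bash
python3 -m crank '[[[0,0,0.4],0,0.27],[[0,0,0.4],0,0.27],[[0,0,0],0,0.27]]'; python3 -m crank '[[[0,0,0.3],0,0.27],[[0,0,0],0,0.27]]'
```

```text
t: 8.15
ee_pos: [486.9, -185.4, -14.0]
tool_rot: [0.923, -0.384, 0.009, -0.0]
force: [-0.5, 0.2, 0.6]
width: 24.0
t: 8.4
ee_pos: [486.9, -185.4, -17.2]
tool_rot: [0.924, -0.383, 0.009, -0.0]
force: [0.7, 0.2, 0.3]
width: 23.8
```

```bash
python3 -m crank '[[[0,0,0.3],0,0.27],[[0,0,0],0,0.27]]'; python3 -m crank '[[[0,0,0.2],0,0.27],[[0,0,0],0,0.27]]'
```

```text
t: 8.65
ee_pos: [487.0, -185.4, -20.4]
tool_rot: [0.923, -0.384, 0.009, -0.0]
force: [0.8, 0.1, 0.0]
width: 23.8
t: 8.9
ee_pos: [487.1, -185.5, -22.5]
tool_rot: [0.923, -0.384, 0.009, -0.0]
force: [-0.0, 0.2, -0.5]
width: 23.9
```

```bash
python3 -m crank '[[[0,0,0.2],0,0.27],[[0,0,0],0,0.27]]'; python3 - <<'E'
from h import *
S=snap('scene','s4',(285,130,360,190),8)
E
```

```text
t: 9.15
ee_pos: [487.4, -185.6, -23.7]
tool_rot: [0.923, -0.384, 0.009, -0.0]
force: [-2.1, 0.8, 1.0]
width: 23.8
```

View pics/s4.png

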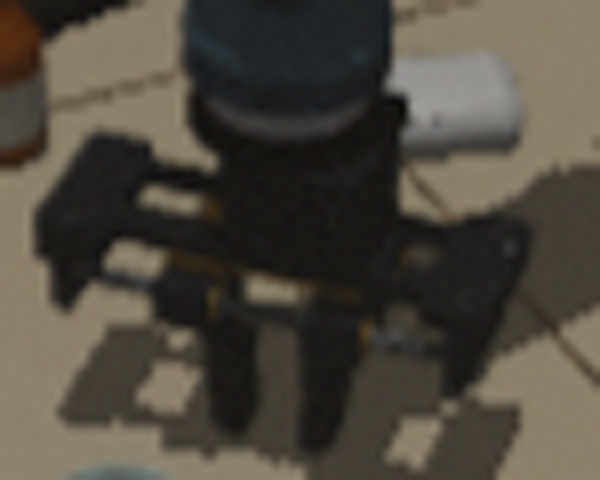

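```bash
python3 -m crank '[[[0,0,0.2],0,0.27],[[0,0,0],0,0.27]]'
```

```text
t: 9.45
ee_pos: [487.6, -185.6, -23.4]
tool_rot: [0.924, -0.383, 0.009, 0.0]
force: [0.8, -0.3, -0.5]
width: 24.0
```

```bash
python3 -m crank '[[[0,0,-0.5],0,0.27],[[0,0,-0.5],0,0.27],[[0,0,0],0,0.27]]'; python3 - <<'E'
from h import *
S=dict(np.load('pics/s4.npz'));R=Ro.from_quat([0.923, -0.384, 0.009, -0.0]).as_matrix();p=np.array([487.4,-185.6,-23.7])
for u,v in((232,436),(320,452)): print(ray(S,285+u/8,130+v/8,0))
for off in([0,0,23.5],):
  for dx in(-29.5,-12,12,29.5):
    print(dx,[((proj(S,p+off+R@[dx,dy,0])-[285,130])*8).round() for dy in(-9,0,9)])
x0,y0=285,130;k=8
a=S['image'][y0:y0+60,x0:x0+75];a=cv2.resize(np.ascontiguousarray(a),None,fx=k,fy=k,interpolation=cv2.INTER_CUBIC);a=np.clip(a.astype(float)*2.5,0,255).astype('uint8')
for dz,c in((0,(0,0,255)),(-30,(0,255,0))):
 for g in(-1,1):
  q=[(proj(S,p+[0,0,23.5]+R@[g*x,y,dz])+.5-[x0,y0])*k for x,y in((12,-9),(29.5,-9),(29.5,9),(12,9))]
  cv2.polylines(a,[np.array(q).astype(int)],True,c,1)
for dz,col in((-64,(0,255,0)),(-100,(255,0,255))):
      q=[(proj(S,p+[0,0,23.5]+R@[sx*93.5,sy*37.5,dz])+.5-[x0,y0])*k for sx,sy in((-1,-1),(1,-1),(1,1),(-1,1))]
      cv2.polylines(a,[np.array(q).astype(int)],True,col,1)
cv2.imwrite('pics/s4e.png',a)
E
```

```text
t: 9.82
ee_pos: [487.6, -185.6, -13.0]
tool_rot: [0.924, -0.383, 0.01, 0.0]
force: [-0.6, 0.6, -0.1]
width: 23.9
[ 506.77656496 -190.93860748    0.        ]
[ 478.45161301 -165.75798573    0.        ]
-29.5 [array([340., 460.]), array([347., 447.]), array([354., 434.])]
-12 [array([300., 450.]), array([307., 437.]), array([314., 424.])]
12 [array([245., 437.]), array([252., 424.]), array([260., 412.])]
29.5 [array([206., 428.]), array([213., 415.]), array([221., 402.])]
```

View pics/s4e.png

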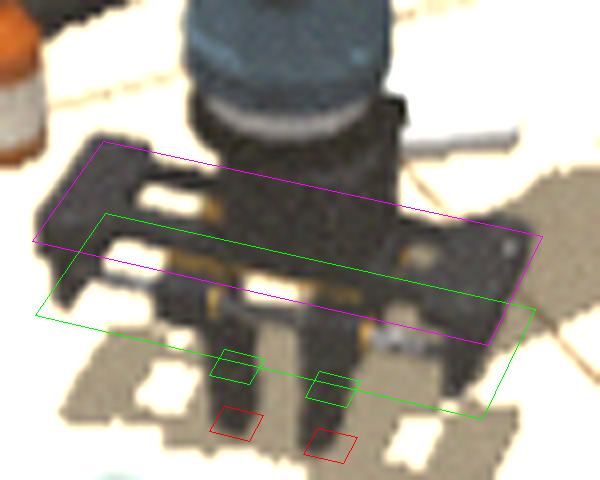

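```bash
sed -i "s/p=np.array(s\['ee_pos'\]);/p=np.array(s['ee_pos'])+[0,0,23.5];/" go.py; python3 -m crank '[[[0,0,-5.5],0,0.27],[[0,0,-5.5],0,0.27],[[0,0,-5.5],0,0.27],[[0,0,-5.5],0,0.27],[[-0.8,-4.5,-2],0,0.27],[[-0.8,-5.2,0],0,0.27],[[-0.8,-5.2,0],0,0.27],[[-0.8,-5.2,0],0,0.27],[[-0.8,-5.2,0],0,0.27],[[-0.8,-5.2,0],0,0.27],[[0,0,0],0,0.27]]'; python3 go.py 692 122 170 -134
```

```text
t: 11.2
ee_pos: [670.5, 70.2, 233.2]
tool_rot: [0.922, -0.387, 0.008, 0.0]
force: [-0.1, -0.1, -0.5]
width: 23.5
t 11.2 p [670.5  70.2 256.7] head -135.5 F [-0.08 -0.15 -0.49] w 23.5 d_cm [-2.32 -5.12  8.66] turn -1.5
```

```bash
python3 -m crank '[[[-1.2,-2.5,2.5],-1.5,0.27],[[-1.2,-2.5,2.5],0,0.27],[[0,0,2.5],0,0.27],[[0,0,0],0,0.27]]'; python3 go.py 693 119.4 120 -135
```

```text
t: 11.7
ee_pos: [689.7, 119.2, 154.7]
tool_rot: [0.927, -0.376, 0.008, 0.003]
force: [-0.8, -1.0, 0.4]
width: 23.5
t 11.7 p [689.7 119.2 178.2] head -134.1 F [-0.84 -1.04  0.37] w 23.5 d_cm [ 0.13 -0.24  5.82] turn 0.9
```

```bash
python3 -m crank '[[[0,-0.3,2.5],0,0.27],[[0,0,2.5],0,0.27],[[0,0,2],0,0.27],[[0,0,0.8],0,0.27],[[0,0,0],0,0.27]]'; python3 go.py 693 119.4 97 -135;python3 - <<'E'
from h import *
S=snap('scene','s5',(260,150,380,250),6)
E
```

```text
t: 12.32
ee_pos: [694.5, 117.7, 74.8]
tool_rot: [0.926, -0.377, 0.01, 0.002]
force: [0.1, 0.7, -0.6]
width: 23.9
t 12.32 p [694.5 117.7  98.3] head -134.4 F [ 0.13  0.69 -0.64] w 23.9 d_cm [-0.23 -0.01  0.12] turn 0.6
```

View pics/s5.png

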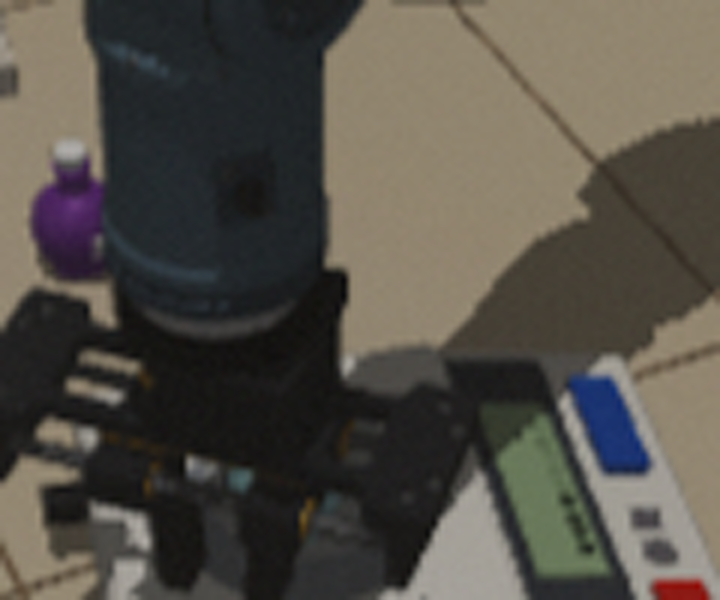

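```bash
python3 -m crank '[[[-0.2,0.3,0.15],0,0.27],[[0,0.4,0],0,0.27],[[0,0.4,0],0,0.27],[[0,0.4,0],0,0.27],[[0,0.4,0],0,0.27],[[0,0.4,0],0,0.27],[[0,0,0],0,0.27]]'; python3 go.py 652.7 80.1 97 -135
```

```text
t: 13.25
ee_pos: [677.5, 101.6, 76.1]
tool_rot: [0.926, -0.378, 0.012, 0.001]
force: [-0.4, -0.1, -0.3]
width: 23.7
t 13.25 p [677.5 101.6  99.6] head -134.4 F [-0.44 -0.05 -0.27] w 23.7 d_cm [-0.27  3.27  0.23] turn 0.6
```

```bash
python3 -m crank '[[[-0.15,0,0.3],0,0.27],[[-0.1,0.3,0.05],0,0.27],[[0,0.3,0.03],0,0.27],[[0,0.3,0.03],0,0.27],[[0,0.3,0.03],0,0.27],[[0,0.3,0.03],0,0.27],[[0,0,0],0,0.27]]'; python3 go.py 652.7 80.1 97 -135;python3 - <<'E'
from h import *
S=snap('scene','s6',(260,150,380,250),6)
E
```

```text
t: 14.12
ee_pos: [664.5, 92.3, 70.9]
tool_rot: [0.926, -0.378, 0.012, 0.001]
force: [0.1, 0.7, 0.3]
width: 23.6
t 14.12 p [664.5  92.3  94.4] head -134.4 F [0.14 0.71 0.32] w 23.6 d_cm [ 0.01  1.7  -0.27] turn 0.6
```

View pics/s6.png

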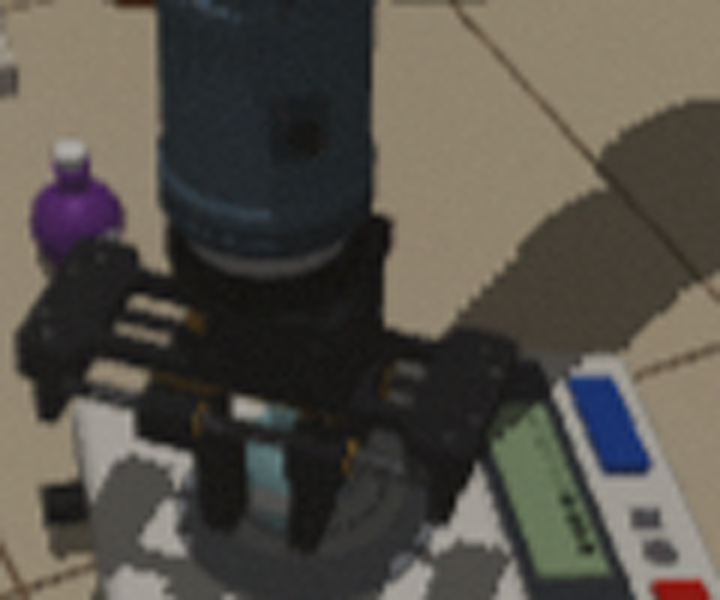

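```bash
python3 -m crank '[[[0,0.3,-0.15],0,0.27],[[0,0.3,0],0,0.27],[[0,0.3,0],0,0.27],[[0,0,0],0,0.27]]'; python3 go.py 652.7 80.1 97 -135
```

```text
t: 14.68
ee_pos: [657.9, 85.7, 72.5]
tool_rot: [0.926, -0.378, 0.012, 0.001]
force: [-1.2, -0.7, 0.5]
width: 24.1
t 14.68 p [657.9  85.7  96. ] head -134.4 F [-1.15 -0.66  0.45] w 24.1 d_cm [ 0.02  0.76 -0.1 ] turn 0.6
```

```bash
python3 -m crank '[[[0,-0.4,0],0,0.27],[[0,-1.2,0],0,0.27],[[0,-2.2,0],0,0.27],[[0,-1,-2],0,0.27],[[0,0,-5],0,0.27],[[0,0,-4],0,0.27],[[0,0,-1],0,0.27],[[0,0,0],0,0.27]]'; python3 go.py 693 119.4 97 -135;python3 - <<'E'
from h import *
S=snap('scene','s7',(260,170,360,270),6)
E
cp pics/s7.npz pics/s7b.npz
```

```text
t: 15.68
ee_pos: [691.9, 128.1, 194.4]
tool_rot: [0.927, -0.376, 0.01, -0.0]
force: [-0.1, -0.2, -0.9]
width: 23.9
t 15.68 p [691.9 128.1 217.9] head -134.2 F [-0.09 -0.24 -0.91] w 23.9 d_cm [ 0.45  0.65 12.09] turn 0.8
```

View pics/s7.png

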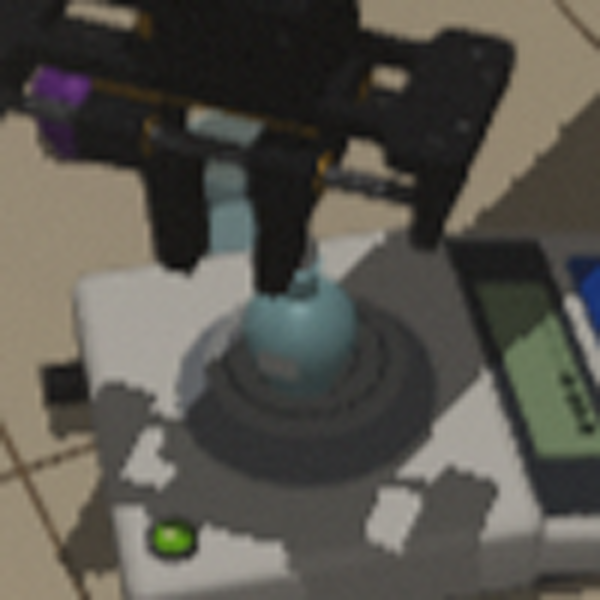

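```bash
cat > o2.py <<'E'
from ov import *
n=sys.argv[1];v=list(map(float,sys.argv[2:6]))
S=dict(np.load(f'pics/{n}.npz'));S['image']=np.clip(S['image'].astype(float)*1.6,0,255).astype('uint8')
overlay(S,(285,200,345,265),6.6,v[:2],-13.4,v[2:],f'pics/{n}o.png')
E
python3 o2.py s7 631 58 636 64
```

```text
(no output)
```

View pics/s7o.png

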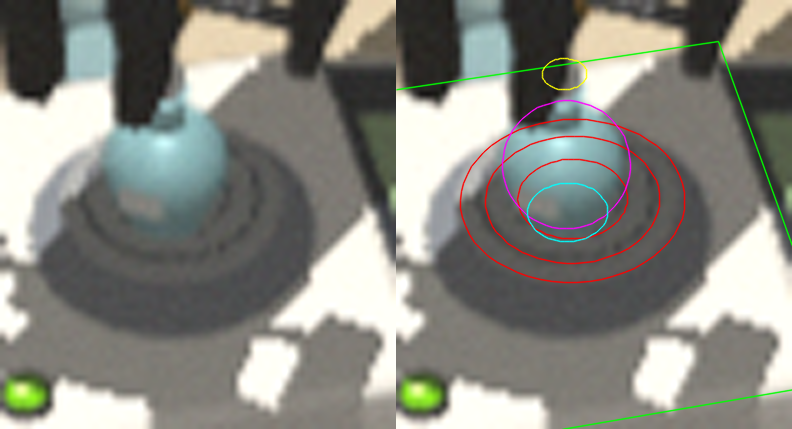

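```bash
python3 -m crank '[[[0.2,0,3],0,0.27],[[0.2,0,4],0,0.27],[[0,0,3.2],0,0.27],[[0,0,1],0,0.27],[[0,0,0],0,0.27]]'; python3 go.py 665 92.8 97 -135
```

```text
t: 16.35
ee_pos: [692.9, 123.4, 71.3]
tool_rot: [0.927, -0.376, 0.006, 0.003]
force: [0.7, -0.0, 0.4]
width: 23.8
t 16.35 p [692.9 123.4  94.8] head -134.1 F [ 0.71 -0.02  0.39] w 23.8 d_cm [ 0.13  4.14 -0.22] turn 0.9
```

```bash
python3 -m crank '[[[0.1,1,-0.2],0,0.27],[[0,1.2,0],0,0.27],[[0,0.9,0],0,0.27],[[0,0.3,0],0,0.27],[[0,0,0],0,0.27]]'; python3 go.py 653 80.5 97 -135
```

```text
t: 16.98
ee_pos: [670.3, 96.1, 77.5]
tool_rot: [0.926, -0.376, 0.009, 0.002]
force: [-0.2, 0.3, -0.7]
width: 24.0
t 16.98 p [670.3  96.1 101. ] head -134.2 F [-0.22  0.35 -0.68] w 24.0 d_cm [-0.16  2.33  0.39] turn 0.8
```

```bash
python3 -m crank '[[[-0.1,0.3,0.4],0,0.27],[[0,0.4,0.05],0,0.27],[[0,0,0],0,0.27]]'; python3 go.py 653 80.5 97 -135
```

```text
t: 17.35
ee_pos: [664.6, 92.0, 72.5]
tool_rot: [0.927, -0.376, 0.009, 0.002]
force: [0.3, 0.7, -0.3]
width: 23.8
t 17.35 p [664.6  92.   96. ] head -134.2 F [ 0.28  0.67 -0.34] w 23.8 d_cm [-0.02  1.63 -0.11] turn 0.8
```

```bash
python3 -m crank '[[[0,0.35,-0.05],0,0.27],[[0,0.35,0],0,0.27],[[0,0.3,0],0,0.27],[[0,0.3,0],0,0.27],[[0,0,0],0,0.27]]'; python3 go.py 653 80.5 97 -135
```

```text
t: 17.98
ee_pos: [654.9, 82.2, 73.0]
tool_rot: [0.927, -0.376, 0.009, 0.001]
force: [-0.2, 0.7, -0.3]
width: 23.8
t 17.98 p [654.9  82.2  96.5] head -134.2 F [-0.17  0.71 -0.28] w 23.8 d_cm [-0.02  0.26 -0.05] turn 0.8
```

```bash
python3 -m crank '[[[0,0.3,0],0,0.27],[[0,0,0],0,0.27]]'; python3 go.py 653 80.5 97 -135; python3 -m crank '[[[0,-0.4,0],0,0.27],[[0,-1.2,0],0,0.27],[[0,-2.2,0],0,0.27],[[0,-1,-2],0,0.27],[[0,-2,-5],0,0.27],[[-2,-4,-4],0,0.27],[[-4,-4,-1],0,0.27],[[-5,0,0],0,0.27],[[-4,0,0],0,0.27],[[0,0,0],0,0.27]]'; python3 go.py 653 80.5 97;python3 - <<'E'
from h import *
S=snap('scene','s8',(260,170,360,270),6);snap('top','t8',(240,135,340,235),6)
E
python3 o2.py s8 631 58 631 58
```

```text
t: 18.23
ee_pos: [652.8, 80.0, 73.1]
tool_rot: [0.927, -0.376, 0.009, 0.001]
force: [1.0, -0.5, -0.2]
width: 23.9
t 18.23 p [652.8  80.   96.6] head -134.2 F [ 1.01 -0.47 -0.24] w 23.9 d_cm [-0.01 -0.05 -0.04] turn 0.8
t: 19.48
ee_pos: [649.1, 306.9, 194.9]
tool_rot: [0.927, -0.375, 0.008, -0.002]
force: [0.8, -0.8, 0.3]
width: 23.5
t 19.48 p [649.1 306.9 218.4] head -134.0 F [ 0.76 -0.82  0.3 ] w 23.5 d_cm [15.86 16.12 12.19] turn
```

View pics/s8o.png

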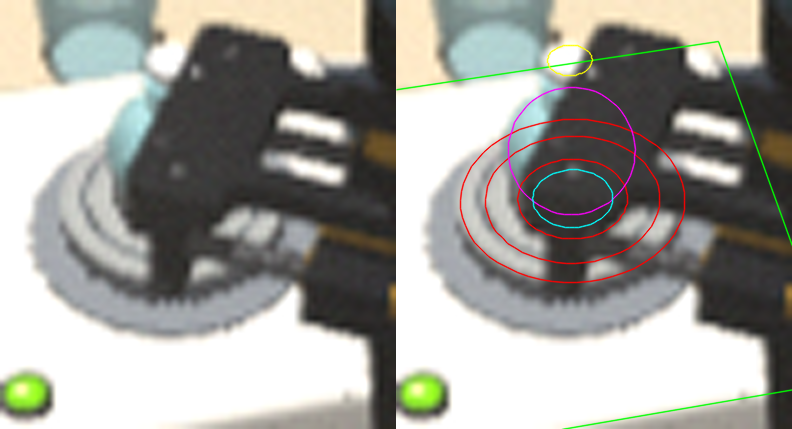

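View pics/t8.png

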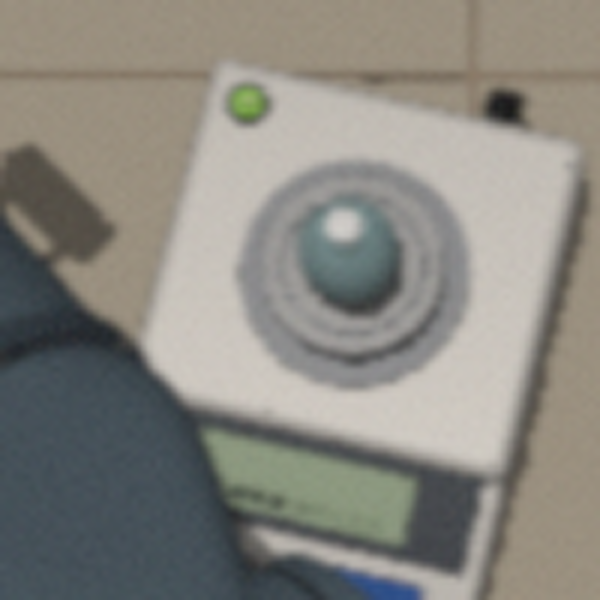

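Top view is clear now: bottle near the middle at (348,252) in the crop. Overlay it.

```bash
cat > o3.py <<'E'
from ov import *
n=sys.argv[1];v=list(map(float,sys.argv[2:6]))
S=dict(np.load(f'pics/{n}.npz'));S['image']=np.clip(S['image'].astype(float)*1.3,0,255).astype('uint8')
overlay(S,(277,155,322,200),8.8,v[:2],-13.4,v[2:],f'pics/{n}o.png')
E
python3 o3.py t8 630 59 630 59
```

```text
(no output)
```

View pics/t8o.png

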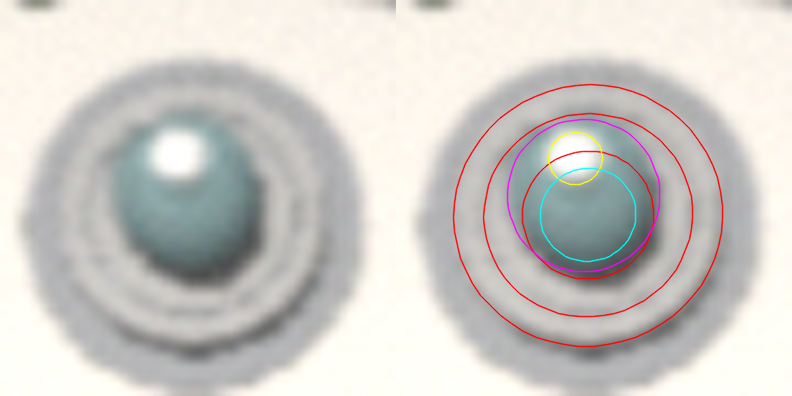

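```bash
python3 -c "
from station import *;print(state()['qpos'].round(2))"; python3 -m crank '[[[0,0,0],10,0],[[0,0,0],10,0],[[0,0,0],10,0],[[0,0,0],10,0],[[0,0,0],10,0],[[0,0,0],8,0],[[0,0,0],0,0]]'; python3 go.py 470.5 54 120 166.6
```

```text
[-0.22  0.72 -0.47  1.34  0.35  1.15 -1.5 ]
t: 20.45
ee_pos: [663.4, 289.1, 193.2]
tool_rot: [-0.607, 0.795, -0.011, 0.005]
force: [0.3, -0.1, 0.1]
width: 0.3
t 20.45 p [663.4 289.1 216.7] head 164.8 F [ 0.3  -0.14  0.11] w 0.3 d_cm [27.7  12.67  9.53] turn -1.8
```

```bash
python3 -m crank '[[[4.5,2.1,0],-1.8,0],[[4.6,2.1,0],0,0],[[4.6,2.1,0],0,0],[[4.6,2.1,0],0,0],[[4.6,2.1,0],0,0],[[3.5,1.5,0],0,0],[[0.5,0.5,0],0,0],[[0,0,0],0,0]]'; python3 go.py 470.5 54 80 166.6
```

```text
t: 21.45
ee_pos: [479.9, 43.4, 191.4]
tool_rot: [-0.626, 0.78, -0.014, 0.006]
force: [0.4, 0.2, 0.1]
width: 0.7
t 21.45 p [479.9  43.4 214.9] head 167.5 F [0.45 0.22 0.05] w 0.7 d_cm [-0.94  1.54 13.44] turn 0.9
```

```bash
python3 -m crank '[[[-0.9,1.4,4],0.9,0],[[0,0,4],0,0],[[0,0,3],0,0],[[0,0,1],0,0],[[0,0,0],0,0]]'; python3 go.py 470.5 54 60 166.6;python3 - <<'E'
from h import *
S=snap('scene','s9',(260,150,400,270),5)
E
python3 o2.py s9 631 58 632 59
```

```text
t: 22.08
ee_pos: [479.2, 60.7, 69.3]
tool_rot: [-0.624, 0.782, -0.015, 0.011]
force: [-0.5, 0.1, 0.4]
width: 0.4
t 22.07 p [479.2  60.7  92.8] head 167.2 F [-0.52  0.07  0.43] w 0.4 d_cm [0.84 0.82 3.25] turn 0.6
```

View pics/s9.png

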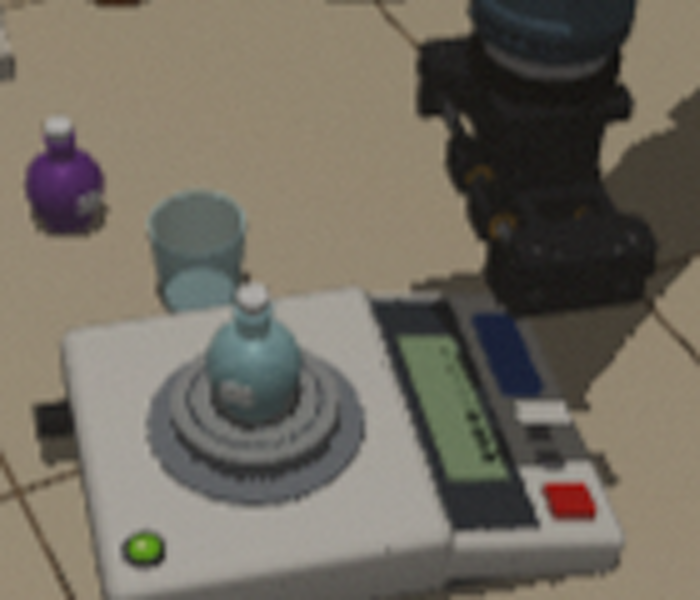

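View pics/s9o.png

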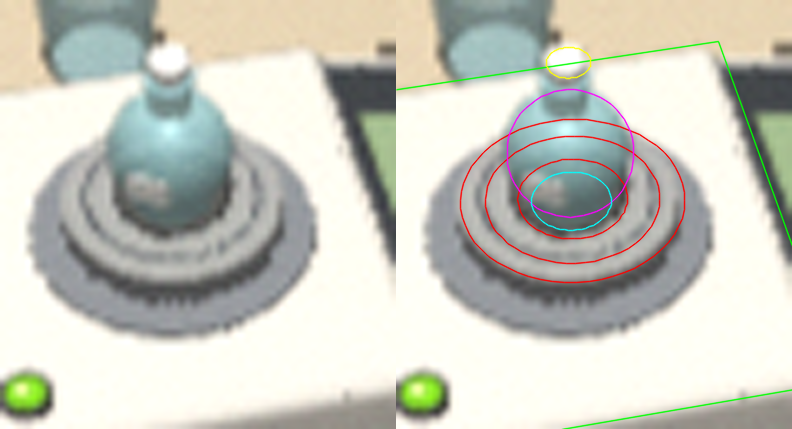

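```bash
python3 -m crank '[[[0.8,0.8,2],0.5,0],[[0,0,1.5],0,0],[[0,0,0.5],0,0],[[0,0,0],0,0]]'; python3 go.py 470.5 54 45 166.6
```

```text
t: 22.62
ee_pos: [476.3, 55.8, 32.0]
tool_rot: [-0.62, 0.784, -0.017, 0.015]
force: [-0.0, 0.7, 0.6]
width: 0.2
t 22.62 p [476.3  55.8  55.5] head 166.7 F [-0.04  0.72  0.55] w 0.2 d_cm [0.32 0.57 1.02] turn 0.1
```

```bash
python3 -m crank '[[[0.3,0.5,0.6],0,0],[[0,0,0],0,0]]'; python3 go.py 470.5 54 45 166.6;python3 - <<'E'
from h import *
S=snap('scene','s10',(300,170,400,250),7);snap('top','t10',(240,195,340,275),7)
s=state();R=Ro.from_quat(s['tool_rot']).as_matrix();print(R[:,2].round(3))
E
```

```text
t: 22.88
ee_pos: [471.5, 54.2, 26.1]
tool_rot: [-0.62, 0.784, -0.017, 0.016]
force: [0.8, 0.0, -0.1]
width: 0.4
t 22.88 p [471.5  54.2  49.6] head 166.7 F [ 0.82  0.05 -0.07] w 0.4 d_cm [0.04 0.11 0.46] turn 0.1
[ 0.047 -0.007 -0.999]
```

View pics/s10.png

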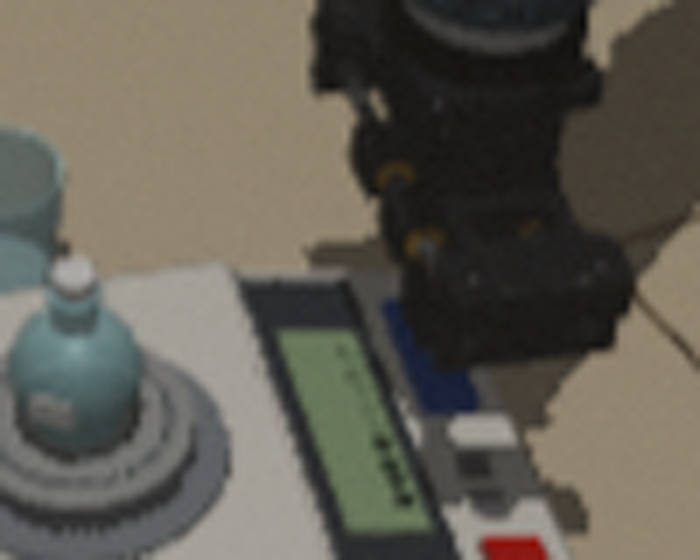

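View pics/t10.png

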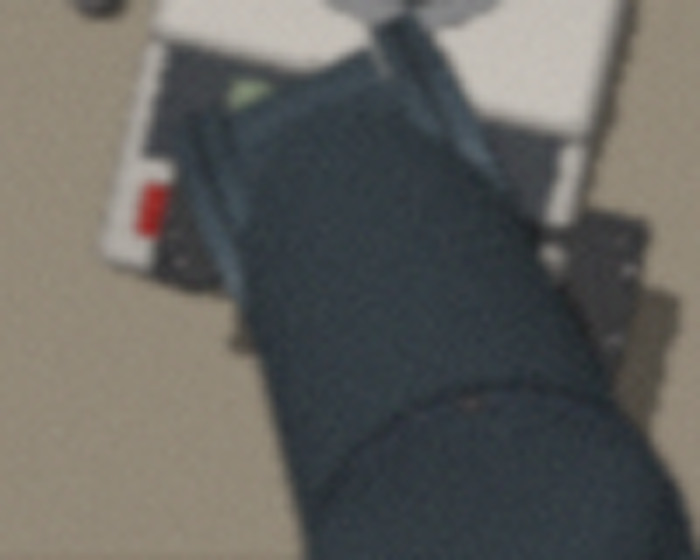

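```bash
python3 -m crank '[[[0.1,0.1,0.6],0,0],[[0,0.02,0.3],0,0],[[0,0,0],0,0]]'; python3 go.py 470.5 54 36;python3 -m crank '[[[0,0.02,0.2],0,0],[[0,0,0],0,0]]'; python3 go.py 470.5 54 36
```

```text
t: 23.35
ee_pos: [471.8, 53.6, 17.1]
tool_rot: [-0.62, 0.784, -0.018, 0.017]
force: [-0.1, -0.9, 1.9]
width: 0.2
t 23.35 p [471.8  53.6  40.6] head 166.7 F [-0.09 -0.94  1.89] w 0.2 d_cm [-0.    0.16  0.45] turn 
t: 23.6
ee_pos: [472.2, 53.6, 15.3]
tool_rot: [-0.62, 0.784, -0.018, 0.017]
force: [-0.3, -0.7, 2.2]
width: 0.4
t 23.6 p [472.2  53.6  38.8] head 166.7 F [-0.29 -0.67  2.17] w 0.4 d_cm [-0.    0.19  0.27] turn
```

```bash
python3 -m crank '[[[0,0.02,0.15],0,0],[[0,0,0],0,0]]'; python3 -m crank '[[[0,0.02,0.15],0,0],[[0,0,0],0,0]]'; python3 go.py 470.5 54 36
```

```text
t: 23.85
ee_pos: [472.5, 53.6, 14.0]
tool_rot: [-0.62, 0.784, -0.018, 0.017]
force: [-0.5, 0.2, 4.5]
width: 0.2
t: 24.1
ee_pos: [472.6, 53.5, 13.7]
tool_rot: [-0.62, 0.784, -0.019, 0.017]
force: [-2.8, 0.4, 8.0]
width: 0.8
t 24.1 p [472.6  53.5  37.2] head 166.7 F [-2.77  0.41  8.02] w 0.8 d_cm [0.   0.22 0.11] turn
```

```bash
python3 -m crank '[[[0,0.03,0.2],0,0],[[0,0,0],0,0]]'; python3 -m crank '[[[0,0,-0.3],0,0],[[0,0,-0.6],0,0],[[0,0,0],0,0]]'; python3 go.py 470.5 54 150
```

```text
t: 24.35
ee_pos: [472.6, 53.5, 13.7]
tool_rot: [-0.62, 0.784, -0.019, 0.018]
force: [-3.2, -0.5, 7.7]
width: 0.5
t: 24.72
ee_pos: [471.5, 53.9, 23.0]
tool_rot: [-0.62, 0.784, -0.019, 0.017]
force: [0.2, 0.1, 0.7]
width: 0.4
t 24.73 p [471.5  53.9  46.5] head 166.7 F [0.18 0.09 0.67] w 0.4 d_cm [ -0.03  -0.42 -10.34] turn
```

```bash
python3 -m crank '[[[0,0,-4],0,0],[[0,0,-5],0,0],[[2,0,-5],0,0],[[5,0,0],0,0],[[5,0,0],0,0],[[5,0,0],0,0],[[5,0,0],0,0],[[4,0,0],0,0],[[0,0,0],0,0],[[0,0,0],0,0]]'; python3 - <<'E'
from h import *
S=snap('scene','s11');snap('top','t11')
E
python3 o2.py s11 631 58 631.5 58.5;python3 o3.py t11 630 59 631.5 59
```

```text
t: 25.98
ee_pos: [404.1, -204.5, 165.5]
tool_rot: [-0.621, 0.783, -0.019, 0.018]
force: [-0.9, 0.3, 0.3]
width: 0.3
```

View pics/s11o.png

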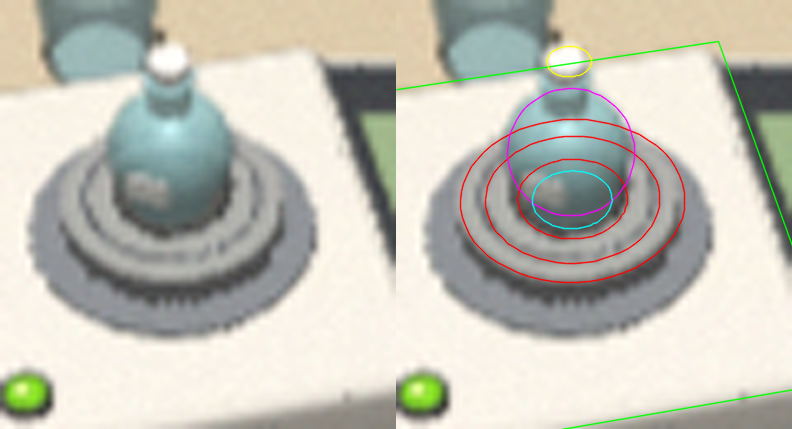

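View pics/t11o.png

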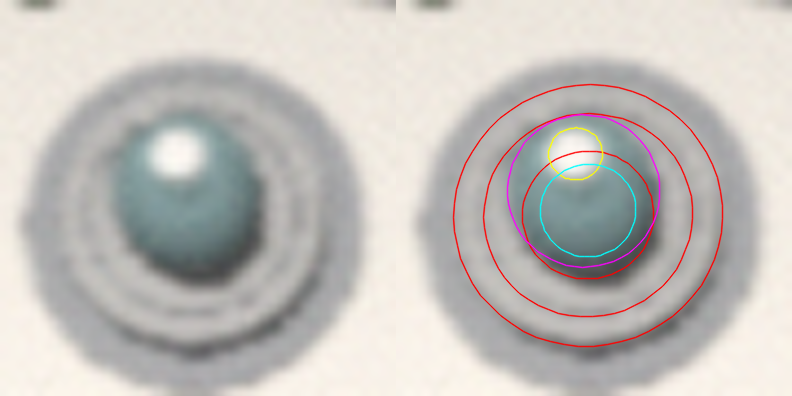

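View pics/s11.png

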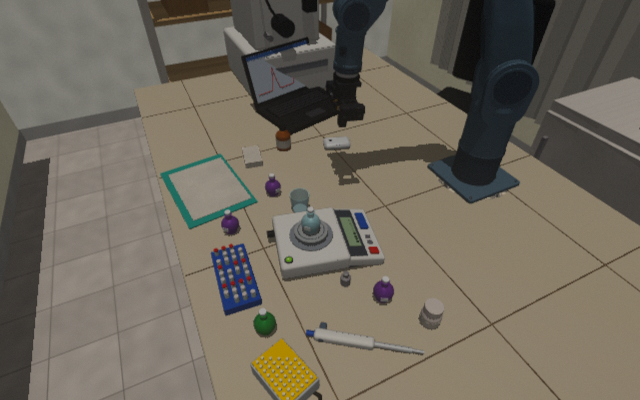

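```bash
python3 -c "
from station import *
print(state()['dq'].round(3));finish_job()"
```

```text
[-0.009  0.    -0.005 -0.001  0.     0.     0.003]
the job is handed in; nothing more can be done
```

I pushed the density bottle to the middle of the pan with two part-open fingertips at ball height. I then took the fingers away, pressed the blue tare key right down and let it up, and handed the job in at about 26 s.

**Bottle:** in the last pictures it stands upright, about 1–2 mm from the pan's middle, against 6 mm to spare. The two cameras disagree slightly: the top view shows it up to about 2 mm towards the back, the scene view about 0.5 mm off.

**Tare key:** it moved about 3.5 mm. The force rose to about 4.5 N and then 8 N at a hard stop, and fell to zero when I lifted off. No picture shows the key itself going down.

**Everything else:** I kept clear of the power key, and the other objects look unmoved in the last scene picture. The arm was clear of everything when I handed in.

**Height reading:** the reported tool height was about 23.5 mm lower than the fingertips really were. I noticed this in the camera views and checked it by lowering the fingers to an empty patch of bench, where they stopped at about −23.5 mm. The force reading stayed near zero at that stop, so the touch alone does not prove it. The camera views agreed with the correction, and I used it for every later move.

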